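# Load the hole-drilling jig under its sprung hold-down arm

### The job

Set the steel weight on the yellow pan of the jig's sprung hold-down arm so that the arm stays open by itself, then slide the purple cover pallet, grip block trailing, along the cork bed beneath the raised arm until its front edge meets the wooden stop. Leave the weight on the pan with the arm open and the pallet lying flat and square against the stop, so that I can lay the sheets in before letting the arm down. Leave the green pallet and the jar where they are.

Things in the scene. Friction and masses are not known exactly. Their poses are not given: they have to be found in the camera images.
- jig: Fixed wooden jig. Origin on the bench under the bed's middle; x along the slide, away from the robot, y to the arm's tail, z up. Cork bed: top at z 20 mm, x -150 to 90, y -55 to 55. Stop: near face at x 75, 18 mm above the bed. Arm lies along y over the bed, x 25 to 55, rubber pad at y -15 to 15. Pivot cheeks: x 13 to 67, y 72 to 98, up to z 62. Side board under the tail to y 210, 20 mm high.
- clamp_arm (a joint): Hinge of the sprung hold-down arm, rad. 0 = closed (rubber pad 2 mm above the bed; nothing fits beneath), 0.28 = fully open, at its limit (pad about 25 mm above the bed, pan level). Pushing the pan down opens it: 2.5 to 4 N at its middle; let go, it springs shut. The weight alone on the pan keeps it fully open.
- pan (a point): Middle of the top of the yellow 76 x 76 mm pan on the arm's tail; it moves with the arm. With the arm open the pan is level and this point lies at x 40, y 170, z 56 mm in the jig's frame; closed, it leans, this point at x 40, y 163, z 79 mm, its outer (+y) edge highest at z 90 mm.
- weight: Loose steel weight, about 0.7 kg: round base 56 mm diameter, 34 mm high, with a coaxial round knob 24 mm diameter on top, up to 70 mm above the underside (grip it there). Origin at the centre of the underside; z up.
- purple_pallet: Loose plywood pallet 140 x 80 x 9 mm (x, y, z), 0.1 kg, purple dotted cover on its front. Origin at the centre of the underside; x points to the front edge (x 70). Upright grip block 40 x 20 mm (x, y), centred at x -40, y 0, z 9 to 49. Fully home, its origin is at x 5, y 0, z 20 mm in the jig's frame, x along the jig's x. Set down with its origin at jig x -70, it clears the arm.
- green_pallet: Bystander: the same pallet with a green cover; origin and axes as for the purple one. Not wanted now.
- jar: Bystander: white jar with an orange lid, 56 mm diameter, 70 mm high. Origin at the centre of the underside.
Mind the look-alikes: they are no part of the job. Of the things that look like the weight, take the one that is farthest to the robot's left at the start.

How it is judged (in metres and radians):
On the way:
1. the weight, let go, stands on the pan and holds the arm open, the pallet not yet beneath it (x of weight in the frame of jig between 0.015 and 0.065 m and y of weight in the frame of jig between 0.145 and 0.195 m and z of weight in the frame of jig between 0.046 and 0.066 m and angle between weight's own z axis and vertical below 0.15 rad and value of joint clamp_arm above 0.23 rad and contact force between weight and the fingers below 0.1 N and (x of purple_pallet in the frame of jig below -0.04 m or y of purple_pallet in the frame of jig above 0.1 m or y of purple_pallet in the frame of jig below -0.1 m)), for 0.2 s.
At the end, for the whole second after the job is handed in: Weight upright on the pan (within 25 mm of its middle each way), arm open (joint above 0.23); purple pallet flat on the bed under the arm, front edge within 15 mm of the stop, within 20 mm of the centre line and 11 degrees of square, grip block trailing; both released and at rest (x of weight in the frame of jig between 0.015 and 0.065 m and y of weight in the frame of jig between 0.145 and 0.195 m and z of weight in the frame of jig between 0.046 and 0.066 m and angle between weight's own z axis and vertical below 0.15 rad and value of joint clamp_arm above 0.23 rad and x of purple_pallet in the frame of jig between -0.01 and 0.012 m and y of purple_pallet in the frame of jig between -0.02 and 0.02 m and z of purple_pallet in the frame of jig between 0.014 and 0.026 m and angle between the x axis of purple_pallet and the x axis of jig, either way round below 0.2 rad and angle between purple_pallet's own z axis and vertical below 0.1 rad and linear speed of each of weight, purple_pallet below 0.02 m/s); the robot touches nothing.
It fails at once if the green pallet was moved more than 30 mm (distance of green_pallet from where it was at the start of the episode above 0.03 m).
It fails at once if the jar was moved more than 30 mm (distance of jar from where it was at the start of the episode above 0.03 m).
It also fails if it takes over 64 s, if anything falls off the work surface, if the arm or the gripper's body presses on something with over 40 N, if the wrist force passes 120 N, or if a joint passes its speed limit or range.

### The arm

A 6-joint arm with a two-finger parallel gripper is mounted at the origin on the work surface. World frame = base frame: x ahead of the robot, y to its left, z up, the work surface at z = 0. Lengths are in mm, angles in rad, forces in N, time in s.
With the tool pointing down it reaches from about 300 to 850 mm from the base axis. Payload 5.4 kg.
Tool frame: the origin (TCP) lies at the very end of the fingers, on their centre line; the grasp point (between the pads) lies 19 mm behind it; z points along the fingers, y is the line along which they close (so a half turn about z gives the same grasp; the last joint's range is limited). The gripper opens to 85 mm and grips with 20 to 120 N. Pads are 22 mm wide; open, the fingers measure 114 mm over their backs; the gripper's body (76 mm by 85 mm) begins 54 mm behind the grasp point. The pads swing forward as they close: fully open they stand 13 mm farther back than shut.
Start: joints at [-1.531, 0.158, 1.597, -0, 1.386, -0.21], TCP at [142.123, -557.142, 231.299] pointing down, gripper open.
Joint ranges: [-2.91, 2.91], [-0.94, 2.29], [0.18, 2.7], [-1.29, 4.43], [0.17, 2.64], [-3, 3]. Speed limits (rad/s): [2.57, 2.57, 3.14, 3.14, 3.14, 3.14].

### API

Orientations are given as a 3x3 rotation matrix whose columns are the frame's x, y, z axes.
In Python, from cell import r, viewer, order, finder gives the robot as it stands.
- The arm moves only by the tool drive_tool, never from a script. Its argument "rows" is a list of rows, each a list of 2 entries, a list of its own where there are three numbers: the shift along the tool's x, y, z scaled (see below), then the turn about the tool's z scaled (see below). In form: [[[x, y, z], twist], ...]. A call has 1 to 10 rows; each row shifts and turns the commanded pose from where the row before left it, along the tool's axes as they then stand; what a row does not reach is not made up. The controller multiplies each number of a shift by 7.5 cm and each number of a turn by 0.5 rad. A row lasts 1/12 s, in which the tool goes at most 41.7 mm and 7.16 degrees, less where a joint would pass 70% of its speed; a pose out of reach is approached as far as the arm can. A call with a number of a shift or a turn outside -1 to 1 is refused whole. A call with a gripper value outside its range is refused whole. "grip" is the opening, from -1 (shut) to 1 (fully open), set as the call begins (left out, the last holds). The fingers move at their own pace and stop on an object; "force" is the grip in N (left out, the last holds). Time passes only in rows, so rows that do not move let the fingers close. It gives the time, the measured TCP pose, the force, the opening and the grip force at its end, in the units of the state.
- r.observe(): the state, without advancing time (a new reading comes with each control period).
- viewer.get_image(name): name is "scene" or "side" or "wrist"; returns a dict with "pixels" (400x640x3 uint8, red, green, blue), "depth" (400x640 float32, mm along the optical axis (not along the pixel's ray), 0 where there is no reading), "fov_y" (degrees; the focal length in pixels is half the picture's height over the tangent of half this angle, whatever the lens; pixels are square), "cx", "cy" (the principal point, pixels), "k1" (the pictures are not rectified: a ray, as slopes to the right and down, at radius r is drawn at 1 + k1 r^2 times it, then the intrinsics apply), "R" (3x3) and "t" (3): a world point X has camera coordinates R X + t. Camera axes: x right, y down, z forward; pixel columns grow to the right and rows downward; lengths in mm; the calibration is good to about 2 mm. A picture is of the moment at which its call begins.
- order.finish_job(): hands the job in; it is judged then, once.
Trained networks look in the newest picture that a camera, given by its name, has taken for a name from the list of things; names that differ only in an ending like _2 or _b are one class to them, and where a whole thing is asked for, a point or a joint stands for the part that bears it (a point fixed in the world has none). Each returns a list of dicts, best first, with "p" (0 to 1); they miss things now and then, are a little off and sometimes report something else, mostly with a low value. They report only what shows in the picture. A call takes as long as a camera call. They do not tell look-alikes from the thing itself.
- finder.find_in(camera, query): "extent" ([left, top, right, bottom] in pixels, round what is visible of it).
- finder.outline_of(camera, query): "mask" (400x640 bool, what is visible of it) and "extent" ([left, top, right, bottom] in pixels, round what is visible of it).
The state is a dict: "time_s": time; "joints": joint angles; "dq": joint speeds; "joint_efforts": joint torques, N m; "position": TCP position; "eef_rot": TCP orientation; "wrist_force": force on the tool from outside, world axes, zero at the start; "wrist_torque": the same for the moment, N m; "grip_width": finger opening in mm; "gripper_force": force on a finger pad.
Only numpy, scipy, OpenCV 4.12 (cv2) and the standard library are available. Lean on these libraries where they do the work, as an engineer would, in place of code of your own. Each camera call takes 0.05 s, during which the arm holds its last target. There are 200 camera calls.

## Working session

There is one attempt and no reset: what is moved stays moved. The work goes in short steps, Python scripts to look and compute and a tool call to move; the robot and the scene stay as the last step left them, time stands still between calls to the robot, and variables do not carry over. Pictures are saved under pics/ and viewed, at most 10 in all, crops included, and the job is handed in when it is done.

Besides the shell and the picture viewer there is one more tool, called after "Request:" as a command line: name --argument value ..., lists and objects as JSON in quotes. drive_tool: Moves the arm, as the interface text tells. Its arguments: {"type":"object","properties":{"rows":{"type":"array"},"grip":{"type":"number"},"force":{"type":"number"}},"required":["rows"]}

```bash
ls; mkdir -p pics
cat > h.py <<'E'
import numpy as np, cv2
from cell import r, viewer, order, finder
def cam(n):
    im=viewer.get_image(n); im['R']=np.array(im['R']); im['t']=np.array(im['t']); return im
def K(im):
    f=200/np.tan(np.radians(im['fov_y'])/2); return np.array([[f,0,im['cx']],[0,f,im['cy']],[0,0,1.]])
def slopes(im,uv):
    uv=np.array(uv,float).reshape(-1,1,2); return cv2.undistortPoints(uv,K(im),np.array([im['k1'],0,0,0.])).reshape(-1,2)
def world(im,uv,d):
    s=slopes(im,uv); d=np.array(d,float).reshape(-1,1); return (np.c_[s,np.ones(len(s))]*d-im['t'])@im['R']
def atz(im,uv,z):
    s=slopes(im,uv); dr=np.c_[s,np.ones(len(s))]@im['R']; c=-im['R'].T@im['t']; return c+dr*((z-c[2])/dr[:,2])[:,None]
def cloud(im,mask):
    v,u=np.nonzero(mask&(im['depth']>0)); return world(im,np.c_[u,v],im['depth'][v,u])
def save(im,p): cv2.imwrite(p,im['pixels'][:,:,::-1])
E
cat > a.py <<'E'
from h import *
np.set_printoptions(precision=1,suppress=True)
for c in ['scene','side','wrist']:
    im=cam(c); save(im,f'pics/{c}0.png')
    print(c,im['fov_y'],im['k1'],-im['R'].T@im['t'])
    for q in ['jig','pan','weight','purple_pallet','green_pallet','jar']:
        for o in finder.outline_of(c,q):
            P=cloud(im,o['mask'])
            if len(P)<20: continue
            print(q,round(o['p'],2),o['extent'],np.median(P,0),np.percentile(P,3,axis=0),np.percentile(P,97,axis=0))
E
python3 a.py; python3 -c "
import cv2,numpy as np
cv2.imwrite('pics/ss.png',np.vstack([cv2.imread('pics/scene0.png'),cv2.imread('pics/side0.png')])[:, :] if 0 else cv2.resize(np.vstack([cv2.imread('pics/scene0.png'),cv2.imread('pics/side0.png')]),(480,600),interpolation=cv2.INTER_AREA))"
```

```text
pics
scene 50.29787615513426 -0.017013046753120313 [1381.5  139.6  950.7]
jig 0.65 [301.6, 199.0, 401.1, 279.1] [648.1  46.7  22.2] [465.5 -51.1  10.4] [698.9 188.4  85.8]
pan 0.76 [322.8, 231.9, 404.3, 252.5] [647.1 123.7  70.3] [613.4 -14.7  35.3] [683.7 188.6  89.9]
pan 0.4 [302.1, 193.9, 404.1, 278.7] [647.4  47.5  22.1] [464.1 -52.4   6.6] [699.3 189.3  85.7]
weight 0.94 [234.3, 216.6, 249.6, 238.5] [ 630.3 -261.6   35.2] [ 602.9 -288.4    9.6] [ 647.6 -241.4   71.5]
weight 0.9 [170.5, 207.6, 191.9, 234.5] [ 634.5 -448.5   34.3] [ 600.9 -482.9    1.6] [ 652.  -428.1   71.5]
weight 0.63 [319.7, 231.7, 405.0, 251.5] [647.1 123.6  70.2] [613.3 -14.8  31.8] [683.7 189.1  89.8]
weight 0.56 [176.6, 182.3, 193.1, 212.9] [ 550.9 -473.5   35. ] [ 523.9 -502.8    4.4] [ 568.6 -455.4   71.3]
weight 0.56 [198.7, 153.9, 216.7, 178.2] [ 393.1 -458.8   34.1] [ 341.2 -493.8    1.8] [ 411.1 -438.2   71. ]
purple_pallet 0.85 [443.9, 198.6, 470.8, 239.3] [466.2 350.9  10.8] [403.3 314.5   6.5] [532.4 388.7  49.8]
green_pallet 0.64 [206.7, 169.9, 246.1, 211.1] [ 485.2 -358.9   10.4] [ 424.6 -401.7 
[... 413 characters left out ...]
6.9, 340.9, 138.1] [ 536.2 -467.5   33.2] [ 513.1 -497.8    3.2] [ 561.4 -451.7   69.6]
weight 0.62 [363.9, 122.8, 375.0, 143.5] [ 378.6 -449.8   32.7] [ 354.3 -477.7    2.5] [ 403.  -434.9   70.6]
weight 0.53 [289.8, 149.1, 307.2, 173.7] [ 614.2 -252.9   33. ] [ 591.5 -277.     2.9] [ 641.9 -237.3   70.5]
weight 0.53 [300.0, 120.9, 314.6, 139.7] [ 619.4 -440.8   33.4] [ 595.9 -469.1    2.4] [ 646.4 -423.3   70.1]
green_pallet 0.79 [319.5, 141.9, 360.8, 161.5] [ 477.3 -352.8    9.5] [ 415.3 -399.4    2.2] [ 546.4 -322.3   48.6]
jar 0.64 [236.0, 281.3, 263.3, 310.3] [629.  309.5  59.5] [610.2 277.    2.2] [655.  324.4  73.3]
wrist 64.49658356234163 -0.012413833052979972 [ 223.  -536.   373.7]
```

View pics/scene0.png

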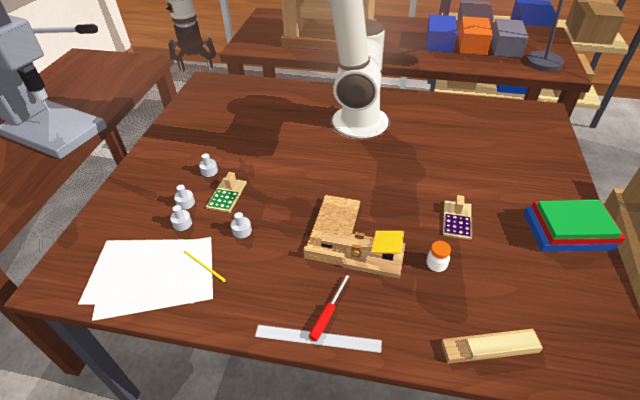

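View pics/side0.png

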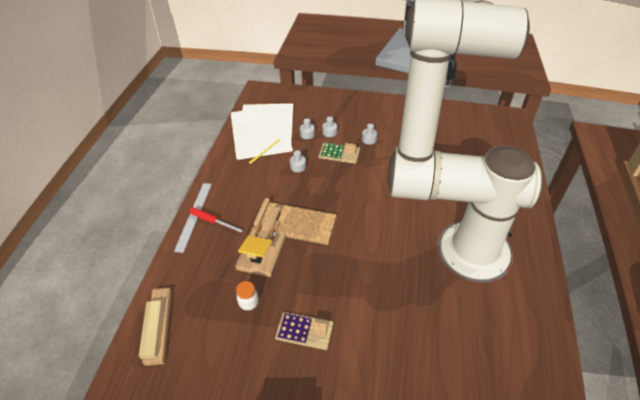

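The scene view shows four knobbed weights, all on the robot's right. The leftmost is at about pixel (241,228). The jig is at (350,240), its yellow pan at (388,242), the purple pallet at (457,220), the green one at (228,195) and the jar at (438,257). The side view agrees with this.

```bash
cat > b.py <<'E'
from h import *
np.set_printoptions(precision=2,suppress=True)
s=r.observe(); print(s['position'],np.array(s['eef_rot']),s['grip_width'])
def rect(P): 
    c,wh,a=cv2.minAreaRect(P[:,:2].astype(np.float32)); return np.array(c),np.array(wh),a
for c in ['scene','side']:
    im=cam(c); V,U=np.mgrid[:400,:640]
    W=world(im,np.c_[U.ravel(),V.ravel()],np.where(im['depth']>0,im['depth'],1e5).ravel()).reshape(400,640,3)
    box=lambda x0,x1,y0,y1,z0,z1:W[(W[...,0]>x0)&(W[...,0]<x1)&(W[...,1]>y0)&(W[...,1]<y1)&(W[...,2]>z0)&(W[...,2]<z1)]
    k=box(580,680,-300,-220,42,90); print(c,'knob',len(k),k.min(0),k.max(0),k.mean(0))
    k=box(400,560,300,400,25,60); print('block',rect(k),k[:,2].max())
    k=box(380,560,290,410,4,60); print('pal',rect(k))
    k=box(440,590,-80,120,16,24); print('bed',rect(k),k[:,2].mean())
    px=im['pixels'].astype(int); y=W[(px[...,0]>180)&(px[...,1]>140)&(px[...,2]<90)&(abs(W[...,0]-640)<80)&(abs(W[...,1]-150)<80)]
    print('pan',len(y),y.mean(0),y.min(0),y.max(0),rect(y))
E
python3 b.py
```

```text
[ 142.12 -557.16  231.29] [[ 0.97  0.25 -0.  ]
 [ 0.25 -0.97  0.  ]
 [-0.   -0.   -1.  ]] 85.27970000232473
scene knob 96 [ 605.28 -278.45   42.54] [ 632.65 -255.01   73.57] [ 624.07 -265.6    62.11]
block (array([424.6 , 353.56]), array([20.51, 43.36]), 86.77854919433594) 54.59116646311449
pal (array([469.53, 349.76]), array([113.84, 178.11]), 87.50463104248047)
bed (array([516.01,  27.25]), array([169.58, 147.81]), 89.90168762207031) 20.714312585764254
pan 656 [649.12 154.7   78.98] [562.36  74.    -1.51] [688.68 193.88  93.22] (array([639.15, 147.54]), array([109.87, 121.53]), 68.25787353515625)
side knob 65 [ 605.37 -277.61   42.16] [ 628.36 -250.52   73.12] [ 616.53 -260.15   60.97]
block (array([421.9 , 358.26]), array([22.15, 40.22]), 84.07617950439453) 56.21264099074069
pal (array([468.7 , 350.88]), array([175.96, 118.11]), 0.3598310351371765)
bed (array([517.38,  31.67]), array([175.09, 145.65]), 89.21672821044922) 19.71468638139103
pan 466 [646.28 158.46  79.09] [607.39  71.84   3.63] [712.28 195.57  94.5 ] (array([659.42, 133.77]), array([121.99, 105.01]), 86.91190338134766)
```

Request:
drive_tool --rows '[[[0.5,-0.175,0],0],[[0.5,-0.175,0],0],[[0.5,-0.175,0],0],[[0.5,-0.175,0],0],[[0.5,-0.175,0],0],[[0.5,-0.175,0],0],[[0.5,-0.175,0],0],[[0.5,-0.175,0],0],[[0.5,-0.175,0],0],[[0.5,-0.175,0],0]]'

```text
time_s: 1.98
position: [474.5, -335.9, 231.5]
eef_rot: [[0.969, 0.247, 0.0], [0.247, -0.969, -0.0], [0.0, 0.0, -1.0]]
wrist_force: [0.2, -1.5, -0.6]
grip_width: 85.4
gripper_force: 0.0
```

Request:
drive_tool --rows '[[[0.4,-0.14,0],0],[[0.4,-0.14,0],0],[[0,0,0],0],[[0,0,0],0]]'

```text
time_s: 2.32
position: [526.8, -301.0, 231.1]
eef_rot: [[0.968, 0.25, -0.0], [0.25, -0.968, 0.0], [-0.0, -0.0, -1.0]]
wrist_force: [-0.7, 0.1, -0.2]
grip_width: 85.5
gripper_force: 0.0
```

```bash
cat > c.py <<'E'
from h import *
np.set_printoptions(precision=2,suppress=True)
s=r.observe(); print(s['time_s'],s['position'],np.array(s['eef_rot']))
im=cam('wrist'); save(im,'pics/w1.png'); print(-im['R'].T@im['t'],im['R'])
for o in finder.outline_of('wrist','weight'):
    P=cloud(im,o['mask']); 
    if len(P)<50: continue
    k=P[P[:,2]>60]; b=P[(P[:,2]>25)&(P[:,2]<45)]
    print(o['p'],o['extent'],P[:,2].max(),'knob',np.c_[k.min(0),k.max(0)].mean(1) if len(k) else 0,cv2.minEnclosingCircle(k[:,:2].astype(np.float32)) if len(k) else 0,cv2.minEnclosingCircle(b[:,:2].astype(np.float32)) if len(b) else 0)
E
python3 c.py
```

```text
2.3167 [ 526.83 -301.04  231.07] [[ 0.97  0.25 -0.  ]
 [ 0.25 -0.97  0.  ]
 [-0.   -0.   -1.  ]]
[ 607.7  -279.61  373.4 ] [[ 0.25 -0.97 -0.  ]
 [-0.92 -0.24  0.32]
 [-0.31 -0.08 -0.95]]
0.76 [385.4, 277.4, 422.9, 334.4] 263.3271065988876 knob [ 454.24 -404.92  161.69] ((454.66839599609375, -404.9164123535156), 103.77540588378906) ((380.4886474609375, -457.8311462402344), 26.74127960205078)
0.71 [447.1, 95.1, 515.7, 148.7] 71.33940037469517 knob [ 624.09 -454.19   65.68] ((624.0319213867188, -454.3380432128906), 12.377137184143066) ((623.8086547851562, -454.19488525390625), 28.193639755249023)
0.69 [281.5, 49.0, 339.4, 105.5] 72.26923248322296 knob [ 619.17 -267.89   68.59] ((619.2598266601562, -267.89208984375), 11.974167823791504) ((619.1453857421875, -267.7571716308594), 27.84554672241211)
0.69 [443.6, 171.3, 506.8, 223.7] 72.2597894072005 knob [ 539.86 -481.35   66.17] ((540.086669921875, -481.34686279296875), 12.557157516479492) ((539.9585571289062, -480.9075927734375), 27.62630844116211)
```

View pics/w1.png

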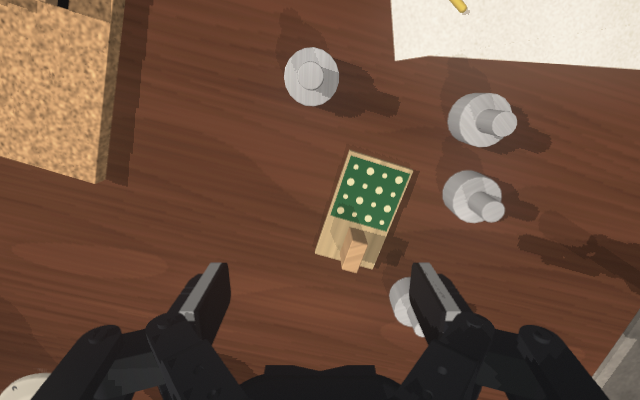

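The wrist view shows the wanted weight at pixel (311,76). It measures (619.2, -267.8) with its top at about 71 mm, which agrees with the scene view.

Request:
drive_tool --rows '[[[0.434,-0.04,0],0],[[0.434,-0.04,0],0],[[0.434,-0.04,0],0],[[0,0,0.3],0],[[0,0,0.4],0],[[0,0,0.5],0],[[0,0,0.5],0],[[0,0,0.3],0],[[0,0,0],0],[[0,0,0],0]]'

```text
time_s: 3.25
position: [616.8, -269.9, 80.3]
eef_rot: [[0.969, 0.245, -0.003], [0.246, -0.969, 0.002], [-0.002, -0.002, -1.0]]
wrist_force: [0.7, 0.4, 0.9]
grip_width: 84.9
gripper_force: 0.0
```

Request:
drive_tool --rows '[[[0.038,-0.02,0.17],0],[[0,0,0.17],0],[[0,0,0.17],0],[[0,0,0],0]]'

```text
time_s: 3.58
position: [619.1, -266.0, 40.0]
eef_rot: [[0.969, 0.247, -0.004], [0.247, -0.969, 0.003], [-0.003, -0.003, -1.0]]
wrist_force: [-0.8, 0.2, -0.9]
grip_width: 85.1
gripper_force: 0.0
```

Request:
drive_tool --rows '[[[0,0,0],0],[[0,0,0],0],[[0,0,0],0],[[0,0,0],0],[[0,0,0],0],[[0,0,0],0],[[0,0,0],0],[[0,0,0],0]]' --grip -1 --force 60

```text
time_s: 4.25
position: [621.3, -267.6, 43.9]
eef_rot: [[0.969, 0.247, 0.001], [0.247, -0.969, -0.001], [0.001, 0.001, -1.0]]
wrist_force: [0.3, -0.7, 3.2]
grip_width: 22.1
gripper_force: 59.4
```

Request:
drive_tool --rows '[[[0,0,-0.2],0],[[0,0,-0.4],0],[[0,0,-0.5],0],[[0,0,-0.5],0],[[0,0,-0.5],0],[[0,0,-0.3],0],[[0,0,0],0],[[0,0,0],0]]'

```text
time_s: 4.92
position: [620.6, -266.8, 223.0]
eef_rot: [[0.969, 0.247, 0.0], [0.247, -0.969, 0.0], [0.0, -0.0, -1.0]]
wrist_force: [-0.2, -0.0, -8.8]
grip_width: 22.4
gripper_force: 60.3
```

Request:
drive_tool --rows '[[[0.05,-0.25,0],0],[[0.09,-0.49,0],0],[[0.09,-0.49,0],0],[[0.1,-0.49,0],0],[[0.1,-0.49,0],0],[[0.1,-0.49,0],0],[[0.1,-0.49,0],0],[[0.1,-0.49,0],0],[[0.09,-0.4,0],0],[[0,-0.2,0],0]]'

```text
time_s: 5.75
position: [597.9, 63.8, 218.1]
eef_rot: [[0.968, 0.25, -0.008], [0.25, -0.968, 0.003], [-0.007, -0.005, -1.0]]
wrist_force: [1.0, 0.3, -7.1]
grip_width: 22.5
gripper_force: 60.6
```

Request:
drive_tool --rows '[[[0,0,0],0],[[0,0,0],0],[[0,0,0],0],[[0,0,0],0]]'

```text
time_s: 6.08
position: [600.4, 58.0, 221.5]
eef_rot: [[0.969, 0.246, -0.003], [0.246, -0.969, -0.0], [-0.003, -0.0, -1.0]]
wrist_force: [0.2, -0.3, -6.8]
grip_width: 22.4
gripper_force: 60.7
```

```bash
cat > d.py <<'E'
from h import *
np.set_printoptions(precision=2,suppress=True)
s=r.observe(); print(s['time_s'],s['position'],np.array(s['eef_rot'])[:,0],s['grip_width'])
im=cam('wrist'); save(im,'pics/w2.png')
V,U=np.mgrid[:400,:640]
W=world(im,np.c_[U.ravel(),V.ravel()],np.where(im['depth']>0,im['depth'],1e5).ravel()).reshape(400,640,3)
np.save('w2.npy',W)
px=im['pixels'].astype(int)
y=W[(px[...,0]>150)&(px[...,1]>120)&(px[...,2]<80)&(W[...,2]>50)&(W[...,2]<100)]
print('pan',len(y),y.mean(0),y.min(0),y.max(0),cv2.minAreaRect(y[:,:2].astype(np.float32)))
m=(W[...,2]>14)&(W[...,2]<26); P=W[m]; print(len(P),P.min(0),P.max(0),P[:,2].mean(),cv2.minAreaRect(P[:,:2].astype(np.float32)))
# height map, 1 px = 1 mm ; x 430..750 down, y 250..-100
H=np.zeros((340,380,3),np.uint8); Q=W.reshape(-1,3); c=px.reshape(-1,3)
ok=(Q[:,2]<110)&(Q[:,2]>-10)&(Q[:,0]>420)&(Q[:,0]<759)&(Q[:,1]>-120)&(Q[:,1]<259)
Q=Q[ok];c=c[ok];o=np.argsort(Q[:,2]);Q=Q[o];c=c[o]
hm=np.zeros((340,380),np.uint8); hm[(759-Q[:,0]).astype(int),(259-Q[:,1]).astype(int)]=np.clip(Q[:,2]*2.5,0,255); 
hm=cv2.morphologyEx(hm,cv2.MORPH_CLOSE,np.ones((3,3)))
v=np.vstack([im['pixels'][:,:,::-1][:, :],]);
cv2.imwrite('pics/w2h.png',np.hstack([cv2.resize(v,(420,262)),cv2.copyMakeBorder(cv2.applyColorMap(hm,cv2.COLORMAP_JET),0,0,0,0,0)[:262]]) if 0 else cv2.applyColorMap(hm,cv2.COLORMAP_JET))
E
python3 d.py
```

```text
6.0833 [600.4   57.99 221.5 ] [ 0.97  0.25 -0.  ] 22.368619011595808
pan 102 [642.43 253.43  72.15] [609.7  117.77  64.63] [687.12 321.03  89.01] ((649.3764038085938, 219.5608673095703), (202.22482299804688, 76.88325500488281), 88.73531341552734)
16099 [ 365.35 -476.76   14.  ] [775.13 364.57  25.99] 19.73094548884433 ((576.8170776367188, -63.533660888671875), (842.0869140625, 385.2166442871094), 87.19495391845703)
```

View pics/w2.png

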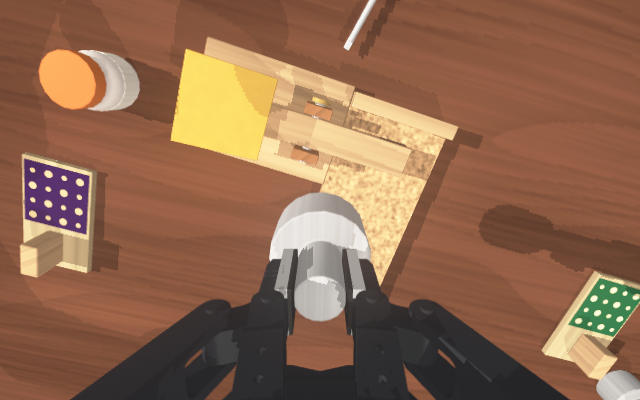

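View pics/w2h.png

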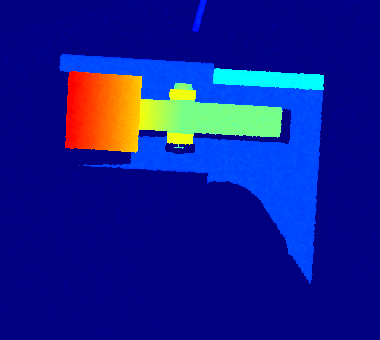

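The wrist picture shows the weight held. The yellow pan is at pixel (223,105), the stop at (400,115), the cork bed at (390,210) and the purple pallet at (60,210). The height map resolves the jig cleanly, so I'll fit its pose from that.

```bash
cat > e.py <<'E'
import numpy as np,cv2
W=np.load('w2.npy').reshape(-1,3)
b=lambda x0,x1,y0,y1,z0,z1:W[(W[:,0]>x0)&(W[:,0]<x1)&(W[:,1]>y0)&(W[:,1]<y1)&(W[:,2]>z0)&(W[:,2]<z1)]
R=lambda P:cv2.minAreaRect(P[:,:2].astype(np.float32))
p=b(590,710,115,215,62,110); print('pan',R(p),p.mean(0),p[:,2].min(),p[:,2].max())
s=b(650,720,-80,60,30,45); print('stop',R(s),s.mean(0))
a=b(600,690,-40,60,42,62); print('arm',R(a),a[:,2].mean())
e=b(480,640,-80,0,15,25); # right edge: min y per x bin
xs=np.arange(500,640,8); pts=np.array([[x+4,np.percentile(e[(e[:,0]>=x)&(e[:,0]<x+8),1],1)] for x in xs if ((e[:,0]>=x)&(e[:,0]<x+8)).sum()>20])
l=np.polyfit(pts[:,0],pts[:,1],1); print('edge slope',l, 'bedz',e[:,2].mean())
q=b(380,560,290,410,3,70); 
pl=b(380,560,290,410,4,14); bl=b(380,560,290,410,44,60)
print('pal',R(pl),R(q)); print('block',R(bl),bl[:,2].mean(),len(bl))
E
python3 e.py
```

```text
pan ((646.8983764648438, 153.9647216796875), (77.72596740722656, 76.677490234375), 86.49150085449219) [648.76167028 156.8333446   79.12353767] 62.03328765469195 90.83126587793737
stop ((669.8797607421875, -2.9991912841796875), (122.31813049316406, 35.32808303833008), 86.65838623046875) [678.85526187  -7.65506033  37.77765642]
arm ((638.6234130859375, 19.097152709960938), (83.45256805419922, 30.286441802978516), 86.59899139404297) 49.685495804117636
edge slope [ -0.05931442 -23.73678526] bedz 19.824785365065416
pal ((463.5037841796875, 354.7143859863281), (83.05000305175781, 141.29824829101562), 88.16393280029297) ((463.5037841796875, 354.7143859863281), (83.05000305175781, 141.29824829101562), 88.16393280029297)
block ((423.5301818847656, 355.6938171386719), (20.476642608642578, 41.115028381347656), 87.57762145996094) 48.04476724371793 619
```

Request:
drive_tool --rows '[[[0.2,-0.25,0],0],[[0.3,-0.38,0],0],[[0.3,-0.38,0],0],[[0.15,-0.195,0.1],0],[[0,0,0.3],0],[[0,0,0.35],0],[[0,0,0.2],0],[[0,0,0],0],[[0,0,0],0],[[0,0,0],0]]'

```text
time_s: 6.97
position: [648.9, 163.8, 153.5]
eef_rot: [[0.969, 0.246, 0.003], [0.246, -0.969, 0.0], [0.003, 0.001, -1.0]]
wrist_force: [0.4, 0.4, -6.3]
grip_width: 22.3
gripper_force: 60.8
```

Request:
drive_tool --rows '[[[0,0,0.1],0],[[0,0,0.1],0],[[0,0,0.1],0],[[0,0,0.1],0],[[0,0,0.08],0],[[0,0,0.06],0],[[0,0,0.04],0],[[0,0,0],0],[[0,0,0],0]]'

```text
time_s: 7.72
position: [647.6, 164.4, 108.3]
eef_rot: [[0.969, 0.247, -0.0], [0.247, -0.969, -0.0], [-0.0, 0.0, -1.0]]
wrist_force: [-0.9, 1.0, -4.8]
grip_width: 22.3
gripper_force: 61.1
```

Request:
drive_tool --rows '[[[0,0,0.03],0],[[0,0,0.03],0],[[0,0,0],0],[[0,0,0],0],[[0,0,0],0]]'

```text
time_s: 8.13
position: [647.9, 164.4, 104.0]
eef_rot: [[0.969, 0.247, 0.0], [0.247, -0.969, 0.0], [0.0, 0.0, -1.0]]
wrist_force: [-0.5, 1.4, -5.0]
grip_width: 22.3
gripper_force: 61.1
```

Run:
```python
from h import *
im=cam('scene'); save(im,'pics/s2f.png'); o=im['pixels'][180:290,280:460,::-1]; cv2.imwrite('pics/s2.png',cv2.resize(o,None,fx=4,fy=4,interpolation=cv2.INTER_CUBIC))
s=r.observe(); print(s['position'],s['wrist_force'])
```

```text
[647.8806938  164.38935711 104.0369054 ] [ 0.6386199   0.40484692 -5.69118056]
```

View pics/s2.png

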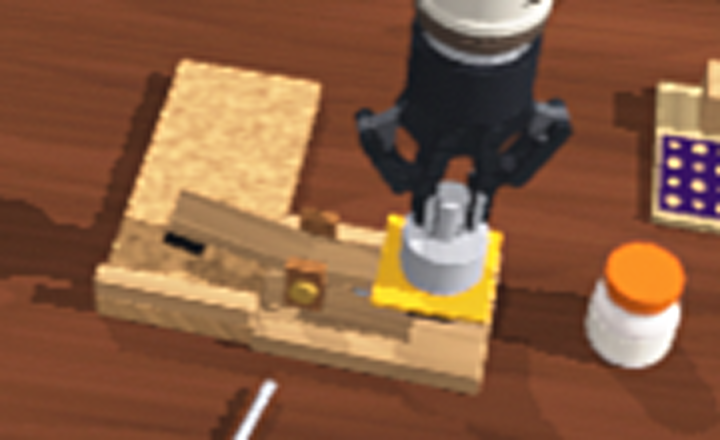

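The weight is on the pan at pixel (443,255) of the crop and the arm's front is raised, so it is almost fully open. I'll press slightly until the force shows full seating.

Request:
drive_tool --rows '[[[0,0,0.02],0],[[0,0,0.015],0],[[0,0,0],0],[[0,0,0],0]]'

```text
time_s: 8.52
position: [647.8, 164.4, 101.1]
eef_rot: [[0.969, 0.247, 0.0], [0.247, -0.969, 0.0], [0.0, -0.0, -1.0]]
wrist_force: [0.4, 1.1, -4.3]
grip_width: 22.4
gripper_force: 61.1
```

Request:
drive_tool --rows '[[[0,0,0.015],0],[[0,0,0.015],0],[[0,0,0],0],[[0,0,0],0]]'

```text
time_s: 8.85
position: [647.9, 164.5, 99.7]
eef_rot: [[0.969, 0.247, 0.001], [0.247, -0.969, 0.0], [0.001, 0.0, -1.0]]
wrist_force: [-2.2, 1.6, 0.8]
grip_width: 22.4
gripper_force: 61.7
```

The weight is seated, because the force jumped at the limit. Releasing.

Request:
drive_tool --rows '[[[0,0,0],0],[[0,0,0],0],[[0,0,0],0],[[0,0,0],0],[[0,0,0],0],[[0,0,0],0],[[0,0,-0.05],0],[[0,0,-0.2],0],[[0,0,-0.4],0],[[0,0,-0.4],0]]' --grip 1

```text
time_s: 9.68
position: [646.6, 164.3, 177.3]
eef_rot: [[0.969, 0.247, -0.003], [0.247, -0.969, -0.0], [-0.003, -0.001, -1.0]]
wrist_force: [0.9, -1.1, 0.5]
grip_width: 85.6
gripper_force: 0.0
```

Request:
drive_tool --rows '[[[0,0,-0.3],0],[[0,0,0],0],[[0,0,0],0],[[0,0,0],0]]'

```text
time_s: 10.02
position: [647.2, 164.3, 199.4]
eef_rot: [[0.969, 0.247, -0.001], [0.247, -0.969, -0.0], [-0.001, -0.0, -1.0]]
wrist_force: [0.0, -0.3, -1.1]
grip_width: 85.5
gripper_force: 0.0
```

```bash
cat > f.py <<'E'
from h import *
np.set_printoptions(precision=2,suppress=True)
O=np.array([597.0,-4.3,0]); ex=np.array([.9982,-.06,0]); ey=np.array([.06,.9982,0])
s=r.observe(); print(s['time_s'],s['position'],np.array(s['eef_rot'])[:,0],s['grip_width'],s['joints'])
V,U=np.mgrid[:400,:640]
for c in ['scene','side','wrist']:
    im=cam(c); save(im,f'pics/{c}3.png')
    W=world(im,np.c_[U.ravel(),V.ravel()],np.where(im['depth']>0,im['depth'],1e5).ravel())-O
    J=np.c_[W@ex,W@ey,W[:,2]]
    b=lambda x0,x1,y0,y1,z0,z1:J[(J[:,0]>x0)&(J[:,0]<x1)&(J[:,1]>y0)&(J[:,1]<y1)&(J[:,2]>z0)&(J[:,2]<z1)]
    k=b(0,90,130,210,105,135); t=b(26,54,-20,10,30,110)
    if len(k)>5 and c!='side': print(c,'knob',k.min(0),k.max(0))
    if len(t)>5: print(c,'arm front top z',np.median(t[:,2]))
    p=b(-260,-20,250,420,4,14)+0; bl=b(-260,-20,250,420,44,60)
    for n,q in (('pal',p),('block',bl)):
        if len(q)>20: print(n,cv2.minAreaRect(((q[:,:1]*ex+q[:,1:2]*ey+O)[:,:2]).astype(np.float32)),q[:,2].mean())
E
python3 f.py
```

```text
10.0167 [647.22 164.31 199.38] [ 0.97  0.25 -0.  ] 85.49110192928659 [ 0.07  0.42  1.34 -0.    1.38  1.39]
scene knob [ 28.03 159.73 105.29] [ 53.16 182.91 130.  ]
scene arm front top z 74.11195849706033
pal ((474.500244140625, 338.6204833984375), (168.46385192871094, 233.76612854003906), 86.76606750488281) 9.529550785717623
block ((425.06475830078125, 353.806884765625), (20.227828979492188, 44.77608871459961), 88.81900787353516) 49.575186127173005
side arm front top z 73.42951569262753
pal ((479.7630615234375, 338.67791748046875), (167.89427185058594, 233.42149353027344), 86.11074829101562) 9.112760476004105
block ((422.1599426269531, 357.27874755859375), (40.359352111816406, 22.123119354248047), 0.7647921442985535) 49.439270657641025
wrist knob [ 26.82 159.65 105.01] [ 50.55 183.39 127.57]
wrist arm front top z 74.30930363721197
pal ((463.40325927734375, 354.9795227050781), (81.6351318359375, 141.096435546875), 87.84649658203125) 8.925944569299359
block ((433.120361328125, 355.6332702636719), (19.160552978515625, 22.697864532470703), 87.50588989257812) 47.991742274715826
```

The weight is released at jig (39, 171.5) with its top at 127, and the arm is open. Next I'll go over the purple pallet's grip block.

Request:
drive_tool --rows '[[[-0.1,-0.157,0],0],[[-0.24,-0.34,0],0],[[-0.28,-0.4,0],0],[[-0.28,-0.4,0],0],[[-0.28,-0.4,0],0],[[-0.28,-0.4,0],0],[[-0.28,-0.4,0],0],[[-0.28,-0.4,0],0],[[-0.24,-0.313,0],0],[[0,0,0],0.15]]'

```text
time_s: 11.0
position: [418.3, 358.9, 199.4]
eef_rot: [[0.984, 0.179, -0.004], [0.179, -0.984, 0.001], [-0.003, -0.001, -1.0]]
wrist_force: [-0.1, 0.1, -0.5]
grip_width: 85.8
gripper_force: 0.0
```

Request:
drive_tool --rows '[[[0,0,0],0.2],[[0,0,0],0.22],[[0,0,0.3],0],[[0,0,0.4],0],[[0,0,0.4],0],[[0,0,0],0],[[0,0,0],0],[[0,0,0],0]]'

```text
time_s: 11.67
position: [424.2, 356.3, 119.1]
eef_rot: [[0.999, -0.035, 0.001], [-0.035, -0.999, 0.001], [0.001, -0.001, -1.0]]
wrist_force: [0.9, -0.4, -0.3]
grip_width: 85.6
gripper_force: 0.0
```

```bash
python3 f.py | grep -v scene
python3 - <<'E'
from h import *
s=r.observe(); R=np.array(s['eef_rot']); print(R); 
for x,y in((423.5,355.9),): print(R.T@(np.array([x,y,22])-s['position'])/75)
E
```

```text
11.6667 [424.24 356.3  119.08] [ 1.   -0.03  0.  ] 85.60605806639124 [0.48 0.22 1.76 0.   1.16 2.09]
pal ((476.46307373046875, 338.23126220703125), (169.172119140625, 237.43162536621094), 86.3797607421875) 9.460560302828323
block ((425.27471923828125, 353.50140380859375), (20.234100341796875, 41.94617462158203), 86.75679016113281) 49.06760642288182
side arm front top z 74.66510180206372
pal ((477.71875, 338.66802978515625), (169.32806396484375, 239.14413452148438), 86.5043716430664) 8.952108352467668
block ((421.2437744140625, 357.9817810058594), (38.221858978271484, 20.882387161254883), 1.5936896800994873) 49.87608247280161
pal ((463.2767639160156, 355.12835693359375), (80.33085632324219, 139.62156677246094), 88.06959533691406) 9.202359039728192
block ((423.725830078125, 356.6713562011719), (19.71188735961914, 39.3763542175293), 88.98173522949219) 48.54975817489929
[[ 0.99937815 -0.03507968  0.00356701]
 [-0.03508661 -0.99938247  0.00189786]
 [ 0.00349823 -0.00202183 -0.99999184]]
[-0.02707496  0.01226729  1.30688538]
```

View pics/wrist3.png

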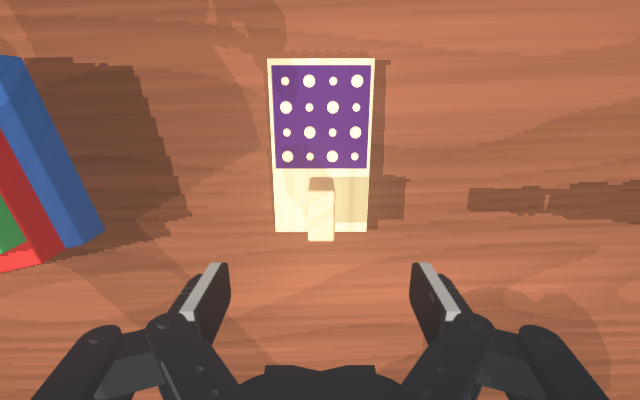

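The pallet is squarely ahead, with its block at pixel (321,208) on the gripper's centre line. Descending and gripping.

Request:
drive_tool --rows '[[[-0.01,0,0.3],0],[[0,0,0.35],0],[[0,0,0.3],0],[[0,0,0.2],0],[[0,0,0.12],0],[[0,0,0],0],[[0,0,0],0]]'

```text
time_s: 12.4
position: [423.9, 356.2, 23.4]
eef_rot: [[0.999, -0.035, 0.001], [-0.035, -0.999, 0.001], [0.001, -0.001, -1.0]]
wrist_force: [-0.3, -0.2, 0.3]
grip_width: 85.7
gripper_force: 0.0
```

Request:
drive_tool --rows '[[[0,0,0],0],[[0,0,0],0],[[0,0,0],0],[[0,0,0],0],[[0,0,0],0],[[0,0,0],0],[[0,0,0],0],[[0,0,0],0]]' --grip -1 --force 50

```text
time_s: 13.07
position: [423.6, 356.0, 22.9]
eef_rot: [[0.999, -0.035, 0.001], [-0.035, -0.999, 0.0], [0.001, -0.0, -1.0]]
wrist_force: [0.7, 0.2, 3.7]
grip_width: 19.1
gripper_force: 50.1
```

Request:
drive_tool --rows '[[[0,0,-0.2],0],[[0,0,-0.3],0],[[0,0,-0.4],0],[[0,0,-0.4],0],[[0,0,-0.2],0],[[0,0,0],0],[[0,0,0],0],[[0,0,0],0]]'

```text
time_s: 13.73
position: [422.0, 355.1, 132.9]
eef_rot: [[0.999, -0.035, -0.003], [-0.035, -0.999, -0.002], [-0.003, 0.002, -1.0]]
wrist_force: [-0.7, 0.1, -1.3]
grip_width: 19.0
gripper_force: 49.6
```

Request:
drive_tool --rows '[[[0,0.25,0],0],[[0,0.45,0],0],[[0,0.5,0],0],[[0,0.5,0],0],[[0,0.5,0],0],[[0,0.5,0],0],[[0,0.5,0],0],[[0,0.5,0],0],[[0,0.5,0],0],[[0,0.35,0],0.05]]'

```text
time_s: 14.57
position: [409.3, 12.5, 132.9]
eef_rot: [[0.998, -0.062, -0.004], [-0.062, -0.998, 0.0], [-0.004, 0.0, -1.0]]
wrist_force: [2.0, -0.2, -1.4]
grip_width: 18.9
gripper_force: 49.6
```

Request:
drive_tool --rows '[[[0.3,0.1,0],0],[[0.4,0,0],0],[[0.25,0,0],0],[[0,0,0],0],[[0,0,0],0],[[0,0,0],0],[[0,0,0],0]]'

```text
time_s: 15.15
position: [480.3, 3.5, 133.8]
eef_rot: [[0.998, -0.06, -0.003], [-0.06, -0.998, 0.001], [-0.003, -0.0, -1.0]]
wrist_force: [-0.1, -0.1, -1.4]
grip_width: 19.3
gripper_force: 49.5
```

```bash
cat > g.py <<'E'
from h import *
np.set_printoptions(precision=3,suppress=True)
O=np.array([597.0,-4.3,0]); ex=np.array([.9982,-.06,0]); ey=np.array([.06,.9982,0]); J=np.array([ex,ey,[0,0,1]])
s=r.observe(); R=np.array(s['eef_rot']); print(s['time_s'],s['grip_width'],'tcp jig',J@(s['position']-O),'tool x in jig',J@R[:,0])
im=cam('wrist'); save(im,'pics/w5.png')
V,U=np.mgrid[:400,:640]
W=world(im,np.c_[U.ravel(),V.ravel()],np.where(im['depth']>0,im['depth'],1e5).ravel())
Q=(W-O)@J.T
z0=s['position'][2]-22.9+9
p=Q[(abs(Q[:,2]-z0)<4)&(abs(Q[:,1])<60)&(Q[:,0]>-180)&(Q[:,0]<25 if z0>40 else Q[:,0]<80)]
print('pallet',cv2.minAreaRect(p[:,:2].astype(np.float32)),p[:,2].mean(),p.max(0))
E
python3 g.py
```

```text
15.15 19.256165606913164 tcp jig [-116.977    0.736  133.769] tool x in jig [ 1.     0.    -0.003]
pallet ((-77.13382720947266, 1.2812309265136719), (80.75272369384766, 140.0632781982422), 89.98746490478516) 119.88887840969146 [ -7.095  41.651 123.861]
```

View pics/w5.png

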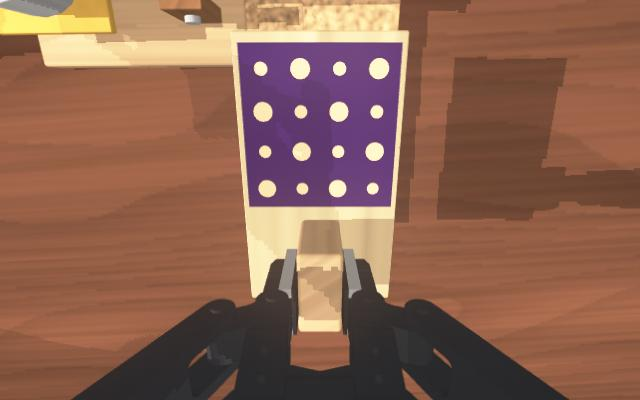

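The pallet is held square at jig (-77, 1), directly over the bed's near half, with its front edge at pixel row 35. Lowering it.

Request:
drive_tool --rows '[[[0,0,0.25],0],[[0,0,0.35],0],[[0,0,0.25],0],[[0,0,0.15],0],[[0,0,0.1],0],[[0,0,0.05],0],[[0,0,0.02],0],[[0,0,0],0],[[0,0,0],0]]'

```text
time_s: 15.95
position: [482.7, 2.8, 48.1]
eef_rot: [[0.998, -0.06, 0.002], [-0.06, -0.998, -0.0], [0.002, 0.0, -1.0]]
wrist_force: [-0.4, -0.2, -0.7]
grip_width: 19.4
gripper_force: 49.6
```

Request:
drive_tool --rows '[[[0,0,0.03],0],[[0,0,0.03],0],[[0,0,0.01],0],[[0,0,0],0],[[0,0,0],0]]'

```text
time_s: 16.37
position: [482.6, 2.8, 42.9]
eef_rot: [[0.998, -0.06, 0.001], [-0.06, -0.998, -0.0], [0.001, 0.0, -1.0]]
wrist_force: [-2.1, -1.1, 4.7]
grip_width: 19.2
gripper_force: 50.5
```

The pallet is on the bed. Sliding it most of the way.

Request:
drive_tool --rows '[[[0.05,0,-0.005],0],[[0.1,0,0],0],[[0.15,0,0],0],[[0.15,0,0],0],[[0.15,0,0],0],[[0.15,0,0],0],[[0.1,0,0],0],[[0.05,0,0],0],[[0,0,0],0],[[0,0,0],0]]'

```text
time_s: 17.2
position: [550.5, -1.4, 43.0]
eef_rot: [[0.998, -0.06, 0.003], [-0.06, -0.998, -0.0], [0.003, 0.0, -1.0]]
wrist_force: [2.1, 0.2, 3.7]
grip_width: 19.3
gripper_force: 50.3
```

```bash
python3 g.py
```

```text
17.2 19.291023072365384 tcp jig [-46.635   0.149  42.951] tool x in jig [ 1.    -0.     0.003]
pallet ((-0.67266845703125, -0.32592010498046875), (152.54417419433594, 108.35648345947266), 0.05224364623427391) 29.223030070773255 [75.649 53.922 32.992]
```

Request:
drive_tool --rows '[[[0.04,0,0],0],[[0.04,0,0],0],[[0.03,0,0],0],[[0.02,0,0],0],[[0,0,0],0],[[0,0,0],0],[[0,0,0],0]]'

```text
time_s: 17.83
position: [558.4, -1.6, 42.9]
eef_rot: [[0.998, -0.06, -0.001], [-0.06, -0.998, 0.0], [-0.001, 0.0, -1.0]]
wrist_force: [-3.3, -0.1, 8.2]
grip_width: 19.0
gripper_force: 51.0
```

Request:
drive_tool --rows '[[[0.03,0,0],0],[[0.02,0,0],0],[[0.02,0,0],0],[[0,0,0],0],[[0,0,0],0],[[0,0,0],0]]'

```text
time_s: 18.33
position: [562.7, -1.8, 42.9]
eef_rot: [[0.998, -0.06, -0.004], [-0.06, -0.998, 0.0], [-0.004, -0.0, -1.0]]
wrist_force: [-9.1, -0.3, 11.3]
grip_width: 19.2
gripper_force: 51.4
```

The push force has risen and the origin is at about 5 mm, so the pallet is against the stop. I'll release, lift, and verify.

Request:
drive_tool --rows '[[[-0.02,0,-0.01],0],[[0,0,0],0]]'

```text
time_s: 18.5
position: [561.8, -1.7, 42.9]
eef_rot: [[0.998, -0.06, -0.001], [-0.06, -0.998, 0.0], [-0.001, -0.0, -1.0]]
wrist_force: [-2.5, 0.6, 4.6]
grip_width: 19.2
gripper_force: 50.3
```

Request:
drive_tool --rows '[[[0,0,0],0],[[0,0,0],0],[[0,0,0],0],[[0,0,0],0],[[0,0,0],0],[[0,0,0],0],[[0,0,-0.1],0],[[0,0,-0.3],0],[[0,0,-0.4],0],[[0,0,-0.4],0]]' --grip 1

```text
time_s: 19.33
position: [562.0, -1.8, 133.9]
eef_rot: [[0.998, -0.06, -0.002], [-0.06, -0.998, 0.0], [-0.002, -0.0, -1.0]]
wrist_force: [0.7, -0.4, -0.2]
grip_width: 85.4
gripper_force: 0.0
```

Request:
drive_tool --rows '[[[-0.2,0,-0.4],0],[[-0.4,0,-0.3],0],[[-0.2,0,0],0],[[0,0,0],0],[[0,0,0],0],[[0,0,0],0]]'

```text
time_s: 19.83
position: [503.1, 1.7, 185.2]
eef_rot: [[0.998, -0.06, -0.0], [-0.06, -0.998, 0.0], [-0.0, -0.0, -1.0]]
wrist_force: [-0.5, -0.5, 0.2]
grip_width: 85.4
gripper_force: 0.0
```

```bash
cat > k.py <<'E'
from h import *
np.set_printoptions(precision=2,suppress=True)
O=np.array([597.0,-4.3,0]); ex=np.array([.9982,-.06,0]); ey=np.array([.06,.9982,0]); J=np.array([ex,ey,[0,0,1]])
V,U=np.mgrid[:400,:640]
im=cam('wrist'); save(im,'pics/w6.png')
Q=(world(im,np.c_[U.ravel(),V.ravel()],np.where(im['depth']>0,im['depth'],1e5).ravel())-O)@J.T
b=lambda x0,x1,y0,y1,z0,z1:Q[(Q[:,0]>x0)&(Q[:,0]<x1)&(Q[:,1]>y0)&(Q[:,1]<y1)&(Q[:,2]>z0)&(Q[:,2]<z1)]
k=b(0,90,130,210,105,140); print('knob',len(k) and (k.min(0),k.max(0)))
t=b(26,54,-20,10,40,110); print('arm',np.median(t[:,2]))
p=b(-120,22,-60,60,26,34); print('pal',p[:,2].mean(),cv2.minAreaRect(p[:,:2].astype(np.float32)),p.min(0))
q=b(-70,0,-25,25,64,75); print('block',q.mean(0),cv2.minAreaRect(q[:,:2].astype(np.float32)))
q=b(60,90,-30,30,0,80); print('gap z profile',[(x,round(float(np.median(q[(q[:,0]>=x)&(q[:,0]<x+2),2])),1)) for x in range(60,90,2) if ((q[:,0]>=x)&(q[:,0]<x+2)).any()])
E
python3 k.py
```

```text
knob (array([ 26.46, 157.79, 105.  ]), array([ 43.81, 181.95, 128.1 ]))
arm 73.8203424047276
pal 29.054195120034638 ((-22.000492095947266, 1.1186752319335938), (87.98417663574219, 80.27884674072266), 0.0030220767948776484) [-65.99 -39.02  26.08]
block [-34.82   1.13  68.65] ((-35.556217193603516, 1.1177902221679688), (19.790502548217773, 39.590457916259766), 89.33446502685547)
gap z profile [(60, 29.5)]
```

View pics/w6.png

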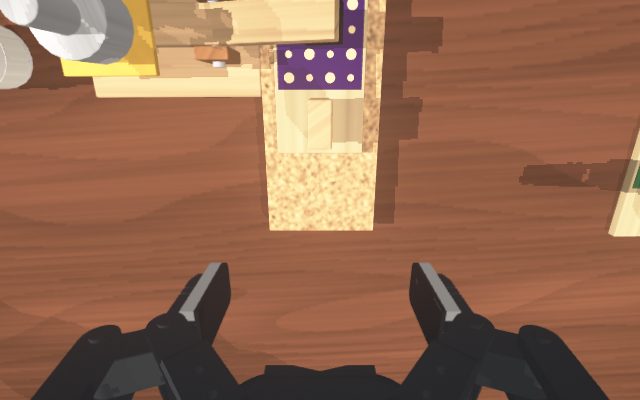

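The picture shows the pallet flat and square on the bed. Its rear edge is at row 153, which gives an origin near x = 4 to 5 mm and y = 1 mm. The arm is raised over it and the weight is still on the pan at the upper left. Handing in.

```bash
python3 -c "
from cell import order; print(order.finish_job())"
```

```text
the job is handed in; nothing more can be done
None
```

I handed the job in with the weight standing on the pan, the arm open, and the purple pallet flat and square against the stop, about 4–5 mm along the jig's x and 1 mm off its centre line; I didn't touch the green pallet or the jar, and the hand-in gave no verdict.

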